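# Zero the parts scale and count angle brackets in a head-to-tail pile

### The arm

A 6-joint arm with a two-finger parallel gripper is mounted at the origin on the work surface. World frame = base frame: x ahead of the robot, y to its left, z up, the work surface at z = 0. Lengths are in m, angles in rad, forces in N, time in s.
With the tool pointing down it reaches from about 0.4 to 0.825 m from the base axis. Payload 7 kg.
Tool frame: the origin (TCP) lies at the centre of the arm's flange, where the gripper is bolted on; the fingertips stand 178 mm ahead of it and the grasp point (between the pads) lies 159 mm ahead of it; z points along the fingers, y is the direction in which the jaws open and shut (so a half turn about z gives the same grasp; the last joint's range is limited). The gripper opens to 88 mm and grips with 3 to 60 N. Pads are 19 mm wide; open, the fingers measure 130 mm over their backs; the gripper's body (78 mm by 193 mm) begins 47 mm behind the grasp point.
Start: joints at [1.471, 0.359, 0.012, 0, -1.224, -0.288], TCP at [0.255, 0.625, 0.405] pointing down, gripper open.
Joint ranges: [-3.07, 3.07], [-1.43, 2.12], [-1.02, 1.25], [-3.03, 1.67], [-3.05, -0], [-3.03, 3.03]. Speed limits (rad/s): [2.39, 2.39, 3.01, 3.14, 3.14, 3.14].

### API

Orientations are given as [roll, pitch, yaw] about the fixed x, y, z axes, in that order (R = Rz(yaw) Ry(pitch) Rx(roll)).
In Python, from station import arm gives the robot as it stands.
- The arm moves only by the shell command python3 -m handwheel 'ROWS' [OPENING] [FORCE]. ROWS is JSON, a list of rows, each a list of 4 numbers: the shift along the world's x, y, z in cm, then the turn about the world's z in rad. In form: [[dx, dy, dz, yaw], ...]. A call has 1 to 20 rows; each row shifts and turns the commanded pose from where the row before left it; what a row does not reach is not made up. A row lasts 1/10 s, in which the tool goes at most 50 mm and 8.59 degrees, less where a joint would pass 70% of its speed; a pose out of reach is approached as far as the arm can. A call is refused whole if a number of a shift passes 5 or a number of a turn 0.15, either way. A call with a gripper value outside its range is refused whole. OPENING is the closure, from 0 (fully open) to 1 (shut), set as the call begins (- or left out, the last holds). The fingers move at their own pace and stop on an object; FORCE is the grip in N (left out, the last holds). Time passes only in rows, so rows that do not move let the fingers close. It gives the time, the measured TCP pose, the force and the opening at its end, in the units of the state.
- arm.get_state(): the state, without advancing time (a new reading comes with each control period).
- arm.grab_frame(name): name is "scene" or "top"; returns a dict with "image" (420x560x3 uint8, red, green, blue), "depth" (420x560 float32, m along the optical axis (not along the pixel's ray), 0 where there is no reading), "vfov" (degrees; the focal length in pixels is half the picture's height over the tangent of half this angle, whatever the lens; pixels are square), "cx", "cy" (the principal point, pixels), "rvec" (rotation vector, rad) and "tvec" (3), from world to camera coordinates, as OpenCV has them. Camera axes: x right, y down, z forward; pixel columns grow to the right and rows downward; lengths in m; the calibration is good to about 2 mm. A picture is of the moment at which its call begins.
- arm.job_done(): hands the job in, once; it reports no verdict.
The state is a dict: "t": time; "q": joint angles; "qd": joint speeds; "joint_efforts": joint torques, N m; "eef_pos": TCP position; "ee_rot": TCP orientation; "force": force on the tool from outside, world axes, zero at the start; "moment": the same for the moment, N m; "width": finger opening in m.
Only numpy, scipy, OpenCV 4.12 (cv2) and the standard library are available. Lean on these libraries where they do the work, as an engineer would, in place of code of your own. Each camera call takes 0.05 s, during which the arm holds its last target.

### The job

Take the carton of nails off the scale's pan and stand it upright in the middle of the wooden board, then, with the pan empty, turn the scale's dial to the blue dot to zero it. Next pile every loose angle bracket, heels up, in one straight pile on the middle of the pan, each pointing the opposite way to the one under it so that each lies flat and level. When the pile stands on its own, turn the dial to the green dot; leave the jar and the black stock box where they are.

Things in the scene. Friction and masses are not known exactly. Their poses are not given: they have to be found in the camera images.
- mode (a joint): the scale's mode dial, turning about the vertical: 0 at the white dot where it starts, growing clockwise seen from above, to a stop at 2.1 rad. It clicks gently into detents every 0.6 rad (0, 0.6, 1.2, 1.8), peak torque about 0.04 N m, and stays there. Let go within about 0.2 rad of a detent, it snaps in.
- mode_grip (a point): centre of the dial's black bar grip, on the dial's vertical axis, 73 mm above the bench. The bar is 57 mm long, 14 mm wide and free on both sides from 50 to 80 mm above the bench; a white stripe on its top marks the end that points. The axis is 155 mm from the pan's centre
- pointer (a point): imaginary tip of the dial's pointer, 52 mm from the dial's axis in the direction in which the white-striped end points (turns with the dial); it comes over a coloured dot when the dial is set to it. Same height as mode_grip.
- pan (a point): centre of the top face of the scale's black pan, 42 mm above the bench. The pan is 150 mm (scale's x) by 120 mm (scale's y), flat, no rim; its axes are the scale's.
- dot_blue: blue dot, 18 mm across, flat on the scale's top beside the dial: the zero setting. Centre 52 mm from the dial's axis. The three coloured dots stand at 0.6, 1.2 and 1.8 rad, in any order
- dot_green: green dot, 18 mm, like the blue one: the count setting
- dot_yellow: yellow dot, 18 mm, like the blue one: a setting not needed
- scale: fixed blue bench scale, 180 mm (x) by 290 mm (y), top of the housing 36 mm above the bench; origin under its centre. Pan centre at y = +70 mm and dial axis at y = -85 mm in its frame
- board: fixed wooden board, 130 x 95 mm (x, y), 8 mm thick; origin under its centre
- carton: blue and white cardboard carton of nails, 80 x 50 mm (x, y), 45 mm high, about 0.45 kg, standing on the pan at first; origin at the centre of its underside
- stock_box: bystander: black carton with a brown top, 60 x 60 x 75 mm, loose; origin under its centre
- jar: bystander: amber jar, 72 mm across, 95 mm high, loose; origin under its centre
- bracket0: may be absent. L-shaped aluminium bracket, 0.22 kg, heel up: base 110 (x) x 40 (y) x 16 mm thick, with an upright heel at its -x end, 14 mm thick, 40 wide, top 31 mm above the underside; brass strip on the heel, two brass eyelets. Origin: centre of the base's underside, z up; balances 4 mm from it towards the heel. Reversed on another it lies level if the origins are over 14 mm apart in length, each towards its own heel
- heel0 (a point): top of the heel of bracket0: x = -48 mm, y = 0, z = 31 mm in its frame
- bracket1: may be absent. L-shaped aluminium bracket, 0.22 kg, heel up: base 110 (x) x 40 (y) x 16 mm thick, with an upright heel at its -x end, 14 mm thick, 40 wide, top 31 mm above the underside; brass strip on the heel, two brass eyelets. Origin: centre of the base's underside, z up; balances 4 mm from it towards the heel. Reversed on another it lies level if the origins are over 14 mm apart in length, each towards its own heel
- heel1 (a point): top of the heel of bracket1: x = -48 mm, y = 0, z = 31 mm in its frame
- bracket2: may be absent. L-shaped aluminium bracket, 0.22 kg, heel up: base 110 (x) x 40 (y) x 16 mm thick, with an upright heel at its -x end, 14 mm thick, 40 wide, top 31 mm above the underside; brass strip on the heel, two brass eyelets. Origin: centre of the base's underside, z up; balances 4 mm from it towards the heel. Reversed on another it lies level if the origins are over 14 mm apart in length, each towards its own heel
- heel2 (a point): top of the heel of bracket2: x = -48 mm, y = 0, z = 31 mm in its frame
- bracket3: may be absent. L-shaped aluminium bracket, 0.22 kg, heel up: base 110 (x) x 40 (y) x 16 mm thick, with an upright heel at its -x end, 14 mm thick, 40 wide, top 31 mm above the underside; brass strip on the heel, two brass eyelets. Origin: centre of the base's underside, z up; balances 4 mm from it towards the heel. Reversed on another it lies level if the origins are over 14 mm apart in length, each towards its own heel
- heel3 (a point): top of the heel of bracket3: x = -48 mm, y = 0, z = 31 mm in its frame
- bracket4: may be absent. L-shaped aluminium bracket, 0.22 kg, heel up: base 110 (x) x 40 (y) x 16 mm thick, with an upright heel at its -x end, 14 mm thick, 40 wide, top 31 mm above the underside; brass strip on the heel, two brass eyelets. Origin: centre of the base's underside, z up; balances 4 mm from it towards the heel. Reversed on another it lies level if the origins are over 14 mm apart in length, each towards its own heel
- heel4 (a point): top of the heel of bracket4: x = -48 mm, y = 0, z = 31 mm in its frame
Things that resemble listed ones, but are neither listed nor needed, are in the scene too. Leave any pink, purple or red look-alike of the bracket1 alone.

How it is judged:
By the outcome, as a careful person would: the job done as asked, in the order asked, and still so for the second after the job is handed in, with the robot touching nothing.
Of bracket0, bracket1, bracket2, bracket3, bracket4 only 3 to 5 are there at a start; the rules pass over those that are not, and their reading is None.
At some moment in a run one of carton may be knocked a few centimetres aside while the robot is not near it.
Once in a run the grip may slacken for a moment while it holds something.
It also fails if it takes over 210 s, if anything falls off the work surface, if the arm or the gripper's body presses on something with over 40 N, if the wrist force passes 120 N, or if a joint passes its speed limit or range.

## Working session

There is one attempt and no reset: what is moved stays moved. The work goes in short steps, Python scripts to look and compute and a shell command to move; the robot and the scene stay as the last step left them, time stands still between calls to the robot, and variables do not carry over. Pictures are saved under pics/ and viewed, and the job is handed in when it is done.

```bash
ls; mkdir -p pics; python3 - <<'E'
from station import arm
import cv2, numpy as np
print(arm.get_state())
for n in ("scene","top"):
    f=arm.grab_frame(n)
    cv2.imwrite(f"pics/{n}0.png",f["image"][:,:,::-1])
    R=cv2.Rodrigues(np.array(f["rvec"]))[0]
    print(n,f["vfov"],f["cx"],f["cy"],-R.T@np.array(f["tvec"]).ravel(), R[2])
E
```

```text
pics
{'t': 0.0, 'q': array([ 1.47110768e+00,  3.59410297e-01,  1.10582122e-02, -3.33061444e-04,
       -1.22410368e+00, -2.88120299e-01]), 'qd': array([-5.20849618e-04,  6.13299387e-04,  7.81561502e-04, -4.89935261e-04,
        7.85199179e-05, -4.13483199e-05]), 'joint_efforts': array([-4.30179380e-04, -5.82731795e+01,  2.93040276e+01,  6.99705765e+00,
        6.80319834e-03, -1.55247690e-04]), 'eef_pos': array([0.25517691, 0.62470248, 0.40371009]), 'ee_rot': array([ 3.13991264e+00, -1.71383569e-04, -3.87922231e-01]), 'force': array([ 0.59372435, -0.02692762,  0.83146852]), 'moment': array([0.03193002, 0.05395421, 0.00901836]), 'width': 0.08758307264043877}
scene 54.66713989860733 283.9454589967719 210.52059526925223 [1.28616509 0.17565987 1.0531931 ] [-0.60661782 -0.11416517 -0.78675354]
top 53.4207345920511 281.8686693793662 209.0690402509546 [0.34344928 0.00556242 1.18776197] [ 0.17896956  0.03083277 -0.98337136]
```

View pics/scene0.png

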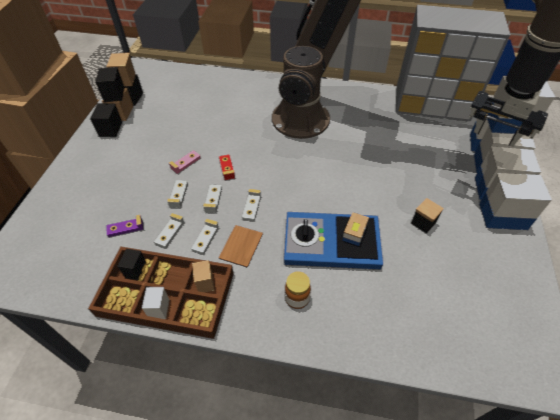

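View pics/top0.png

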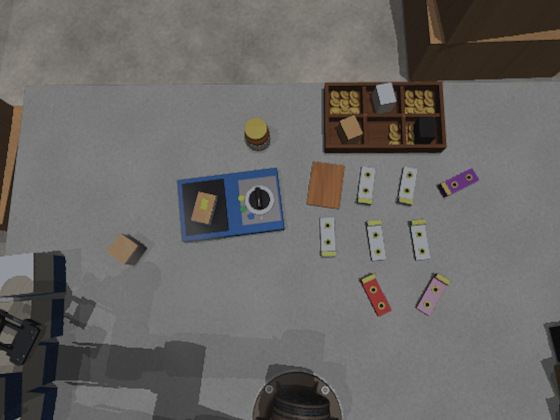

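```bash
cat > h.py <<'E'
from station import arm
import cv2, numpy as np, time
def grab(n):
    f=arm.grab_frame(n); f["R"]=cv2.Rodrigues(np.array(f["rvec"],float))[0]; f["t"]=np.array(f["tvec"],float).ravel()
    f["f"]=f["image"].shape[0]/2/np.tan(np.radians(f["vfov"]/2)); return f
def ray(f,u,v):
    d=np.array([(u-f["cx"])/f["f"],(v-f["cy"])/f["f"],1.]); return f["R"].T@d, -f["R"].T@f["t"]
def atz(f,u,v,z):
    d,c=ray(f,u,v); return c+d*(z-c[2])/d[2]
def dep(f,u,v):
    d,c=ray(f,u,v); return c+d*f["depth"][int(round(v)),int(round(u))]
def proj(f,p):
    q=f["R"]@np.array(p,float)+f["t"]; return f["cx"]+f["f"]*q[0]/q[2], f["cy"]+f["f"]*q[1]/q[2]
def crop(f,x0,y0,x1,y1,name,s=4):
    im=f["image"][y0:y1,x0:x1,::-1]; im=cv2.resize(im,None,fx=s,fy=s,interpolation=cv2.INTER_CUBIC)
    for x in range((x0//20+1)*20,x1,20):
        cv2.putText(im,str(x),((x-x0)*s,10),0,.35,(0,255,255),1); cv2.line(im,((x-x0)*s,12),((x-x0)*s,18),(0,255,255),1)
    for y in range((y0//20+1)*20,y1,20):
        cv2.putText(im,str(y),(0,(y-y0)*s),0,.35,(0,255,255),1)
    cv2.imwrite("pics/"+name,im)
E
python3 - <<'E'
from h import *
f=grab("top"); np.save("/tmp/top0.npy",f,allow_pickle=True)
crop(f,170,155,300,255,"c1.png",6)
crop(f,300,150,490,320,"c2.png",4)
g=grab("scene")
crop(g,275,190,400,290,"c3.png",6)
for u,v in [(60,120),(500,350),(300,350),(200,300),(204,208),(327,185),(366,185),(245,215)]: print((u,v),dep(f,u,v).round(4))
E
```

```text
(60, 120) [8.363e-01 7.245e-01 1.000e-04]
(500, 350) [ 0.1753 -0.5461 -0.0007]
(300, 350) [ 0.1695 -0.0091 -0.0005]
(200, 300) [ 0.3006  0.2707 -0.0011]
(204, 208) [0.5455 0.2492 0.0924]
(327, 185) [ 0.6295 -0.0879  0.0063]
(366, 185) [ 0.6269 -0.1985  0.0167]
(245, 215) [0.5359 0.145  0.037 ]
```

View pics/c1.png

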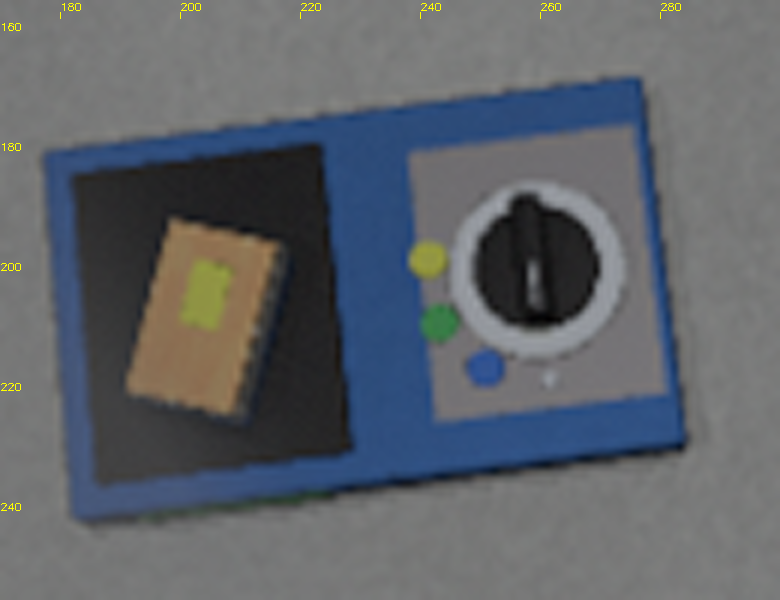

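View pics/c2.png

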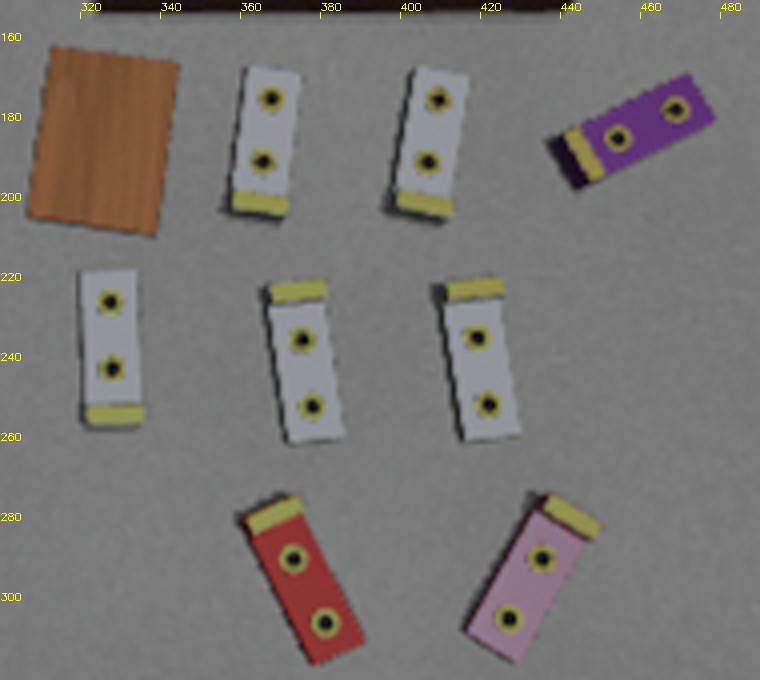

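View pics/c3.png

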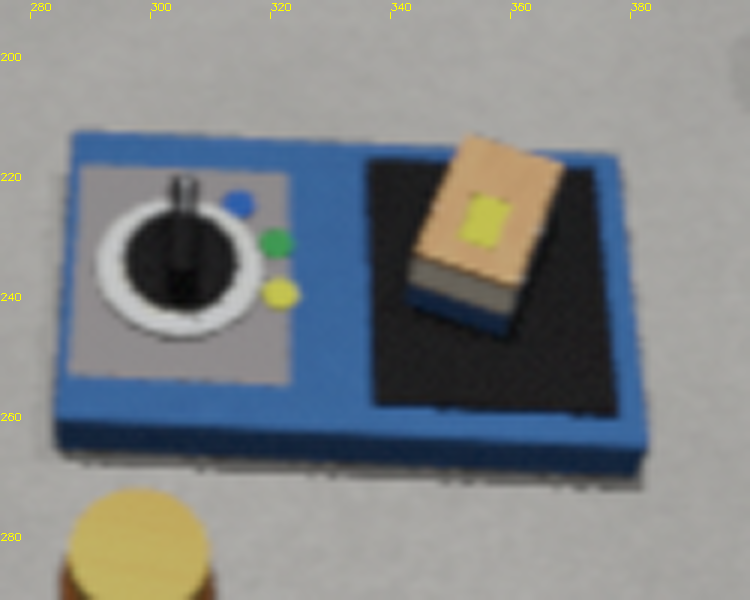

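```bash
cat >> h.py <<'E'
def cloud(f):
    h,w=f["depth"].shape; u,v=np.meshgrid(np.arange(w),np.arange(h)); d=f["depth"]
    P=np.stack([(u-f["cx"])/f["f"]*d,(v-f["cy"])/f["f"]*d,d],-1)
    return (P-f["t"])@f["R"]
def rects(f,zlo,zhi,box,zref=None,minpx=40):
    P=cloud(f); m=((P[...,2]>zlo)&(P[...,2]<zhi)&(f["depth"]>0)); mm=np.zeros_like(m); x0,y0,x1,y1=box; mm[y0:y1,x0:x1]=1; m&=mm
    n,l,s,c=cv2.connectedComponentsWithStats(m.astype(np.uint8),connectivity=4)
    out=[]
    for i in range(1,n):
        if s[i,4]<minpx: continue
        p=P[l==i]; r=cv2.minAreaRect((p[:,:2]*1000).astype(np.float32))
        out.append((c[i],r,p,f["image"][l==i].mean(0)))
    return out
E
python3 - <<'E'
from h import *
f=np.load("/tmp/top0.npy",allow_pickle=True).item()
for c,r,p,col in rects(f,0.008,0.06,(300,156,490,320)):
    hi=p[p[:,2]>0.026]
    print(c.round(1),"ctr",np.round(r[0],1),"size",np.round(r[1],1),"ang",round(r[2],1),col.round(),"zmed",np.median(p[:,2]).round(4),"heel",hi.mean(0).round(4),len(hi))
print("board")
for c,r,p,col in rects(f,0.004,0.0125,(300,156,350,212)): print(c.round(1),np.round(r[0],1),np.round(r[1],1),r[2],np.median(p[:,2]))
print("scale")
for c,r,p,col in rects(f,0.02,0.2,(170,155,300,255)): print(c.round(1),np.round(r[0],1),np.round(r[1],1),r[2],np.median(p[:,2]))
print("carton")
for c,r,p,col in rects(f,0.075,0.2,(170,155,300,255)): print(c.round(1),np.round(r[0],1),np.round(r[1],1),r[2],np.median(p[:,2]))
print("others")
for c,r,p,col in rects(f,0.02,0.25,(90,80,300,270)): print(c.round(1),np.round(r[0],1),np.round(r[1],1),r[2],np.median(p[:,2]),p[:,2].max())
for n,(u,v) in dict(blue=(249,216.7),green=(241.3,209),yellow=(239.5,198.3),white=(259.6,218)).items(): print(n,atz(f,u,v,.036).round(4))
print("pan corners",[atz(f,u,v,.042).round(4) for u,v in [(180.5,185),(222,179.5),(227,230),(185,236.5)]])
print("bar",atz(f,255.8,189,.08).round(4),atz(f,257.5,208,.08).round(4))
print("carton corners",[atz(f,u,v,.087).round(4) for u,v in [(196.7,191.5),(215.7,195.5),(209,224.5),(189.5,220)]])
E
```

```text
[334.4 170.3] ctr [ 672.1 -109.5] size [44.6 24.3] ang 37.7 [125.  84.  55.] zmed 0.0095 heel [nan nan nan] 0
[321.6 169.4] ctr [676.3 -72.2] size [20.2 32.9] ang 6.5 [119.  80.  52.] zmed 0.0096 heel [nan nan nan] 0
[365.5 185.9] ctr [ 625.4 -197.3] size [ 40.7 110.8] ang 80.9 [130. 132. 123.] zmed 0.0167 heel [ 0.5777 -0.19    0.0316] 71
[406.7 186.3] ctr [ 624.2 -314.4] size [ 41.6 110.5] ang 78.0 [128. 129. 120.] zmed 0.0167 heel [ 0.5771 -0.304   0.0316] 73
[457.4 182.9] ctr [ 633.9 -459.8] size [ 39.7 112.7] ang 26.5 [95. 64. 96.] zmed 0.017 heel [ 0.6123 -0.4162  0.0315] 77
[317.1 189.1] ctr [616.1 -55.1] size [81.4 76. ] ang 42.0 [124.  84.  55.] zmed 0.0094 heel [nan nan nan] 0
[329.5 201.5] ctr [579.8 -94.4] size [33.8 46.1] ang 39.0 [128.  87.  57.] zmed 0.0095 heel [nan nan nan] 0
[327.  237.2] ctr [476.9 -85.4] size [108.9  40.2] ang 0.5 [134. 137. 128.] zmed 0.0167 heel [ 0.4282 -0.0861  0.0317] 75
[419.  239.6] ctr [ 469.9 -341.2] size [109.7  41.5] ang 6.2 [128. 130. 122.] zmed 0.0166 heel [ 0.5172 -0.3357  0.0313] 74
[375.3 240.1] ctr [ 468.  -220.1] size [110.2  41.
[... 786 characters left out ...]
 ] [182.5 290.3] 7.526425361633301 0.03878787383246469 0.09338250971594135
[125.1 249.5] [437.5 471.8] [64.1 61.1] 57.201904296875 0.07500868283434063 0.08327559138150015
blue [0.5312 0.1337 0.036 ]
green [0.5532 0.1559 0.036 ]
yellow [0.5839 0.1618 0.036 ]
white [0.5276 0.1039 0.036 ]
pan corners [array([0.6213, 0.3302, 0.042 ]), array([0.6372, 0.2122, 0.042 ]), array([0.4927, 0.1936, 0.042 ]), array([0.4743, 0.3102, 0.042 ])]
bar [0.6006 0.1118 0.08  ] [0.5479 0.1063 0.08  ]
carton corners [array([0.5921, 0.2722, 0.087 ]), array([0.581 , 0.2198, 0.087 ]), array([0.5016, 0.2351, 0.087 ]), array([0.5137, 0.2882, 0.087 ])]<stdin>:5: RuntimeWarning: Mean of empty slice.
  ret = um.true_divide(
```

```bash
python3 -m handwheel '[[2.4,-3.1,0,0.02],[2.4,-3.1,0,0.02],[2.4,-3.1,0,0.02],[2.4,-3.1,0,0.02],[2.4,-3.1,0,0.02],[2.4,-3.1,0,0.02],[2.4,-3.1,0,0.02],[2.4,-3.1,0,0.02],[2.4,-3.1,0,0],[2.4,-3.1,0,0],[2.6,-3.1,0,0],[2.6,-3.1,0,0],[0,0,0,0],[0,0,0,0]]' 0 30; python3 -c "
from station import arm; print(arm.get_state())"
```

```text
t: 1.6
eef_pos: [0.5478, 0.2519, 0.4043]
ee_rot: [3.141, 0.0, -0.23]
force: [-0.8, 0.0, -0.7]
width: 0.0877
{'t': 1.6, 'q': array([ 7.54707161e-01,  2.41559643e-01, -1.54009248e-01, -1.32568315e-04,
       -1.17578738e+00,  5.86056695e-01]), 'qd': array([ 0.03329232, -0.00606136, -0.00229301, -0.00222553, -0.00123711,
       -0.0062787 ]), 'joint_efforts': array([ -1.21371768, -48.37375045,  28.96339774,   6.93506554,
         0.05673805,   0.12384868]), 'eef_pos': array([0.54776885, 0.25187978, 0.40432828]), 'ee_rot': array([ 3.14119380e+00,  4.11615953e-04, -2.30083601e-01]), 'force': array([-0.75276997,  0.03352663, -0.74372722]), 'moment': array([-0.00047681,  0.02542232, -0.03571857]), 'width': 0.08765429409851315}
```

```bash
python3 -m handwheel '[[-0.1,0.1,-3.5,0],[0,0,-3.5,0],[0,0,-3.5,0],[0,0,-3,0],[0,0,-2,0],[0,0,-1.2,0],[0,0,-0.9,0],[0,0,0,0]]' 0 30; python3 -m handwheel '[[0,0,0,0],[0,0,0,0],[0,0,0,0],[0,0,0,0],[0,0,0,0],[0,0,0,0]]' 1 30
```

```text
t: 2.4
eef_pos: [0.5459, 0.2542, 0.228]
ee_rot: [3.141, 0.001, -0.227]
force: [0.1, 0.5, 0.5]
width: 0.0878
t: 3.0
eef_pos: [0.5464, 0.2539, 0.229]
ee_rot: [-3.141, -0.0, -0.228]
force: [0.5, 0.5, 1.8]
width: 0.0497
```

```bash
python3 - <<'E'
from h import *
f=grab("scene"); crop(f,260,120,420,300,"g1.png",4); print(arm.get_state()["width"])
E
```

```text
0.049847375643462
```

View pics/g1.png

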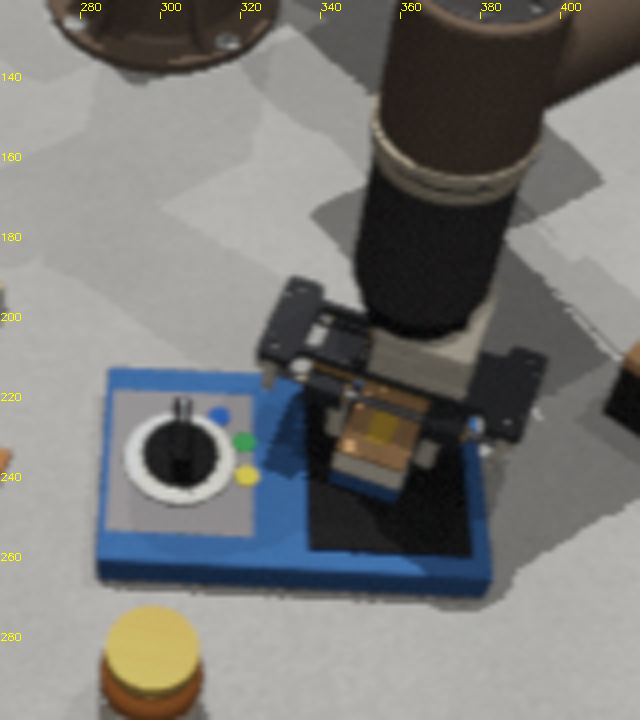

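```bash
python3 -m handwheel '[[0,0,1,0],[0,0,2,0],[0,0,3,0],[0,0,2,0],[0.6,-2,0,0.02],[0.8,-3,0,0.02],[1,-4,0,0.02],[1,-4,0,0.02],[1,-4,0,0],[1,-4,0,0],[1,-4,0,0],[0.8,-4,0,0],[0.6,-2.5,0,0],[0.4,-1.5,0,0],[0,-0.8,0,0],[0,0,0,0],[0,0,0,0]]'; python3 - <<'E'
from h import *
f=grab("scene"); crop(f,200,120,400,300,"g2.png",4)
E
```

```text
t: 4.75
eef_pos: [0.628, -0.0834, 0.3086]
ee_rot: [-3.141, 0.0, -0.147]
force: [-0.2, -0.6, -5.2]
width: 0.0498
```

View pics/g2.png

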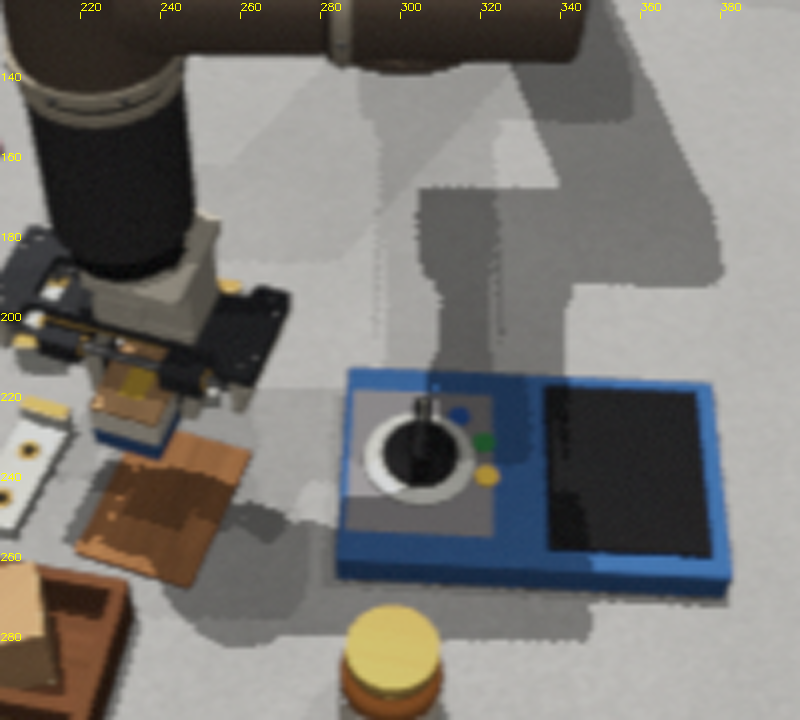

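```bash
python3 -m handwheel '[[0.1,0.1,-2.5,0],[0,0,-3,0],[0,0,-2.5,0],[0,0,-1.5,0],[0,0,-1,0],[0,0,-0.5,0],[0,0,0,0],[0,0,0,0]]'
```

```text
t: 5.6
eef_pos: [0.6297, -0.0829, 0.1996]
ee_rot: [-3.141, -0.001, -0.147]
force: [0.1, 0.3, -4.2]
width: 0.0499
```

```bash
python3 -m handwheel '[[0,0,-0.2,0],[0,0,-0.2,0],[0,0,-0.1,0],[0,0,0,0]]'
```

```text
t: 6.0
eef_pos: [0.6295, -0.0831, 0.195]
ee_rot: [-3.141, -0.001, -0.148]
force: [-2.8, 1.2, 4.3]
width: 0.0503
```

```bash
python3 -m handwheel '[[0,0,0,0],[0,0,0,0],[0,0,0,0],[0,0,0,0],[0,0,1,0],[0,0,3,0],[0,0,4,0],[0,0,4,0],[0,0,2,0],[-0.6,2,0,0.04],[-1,4,0,0.04],[-1,4,0,0.04],[-1,4,0,0.04],[-1,3,0,0.04],[-0.5,2,0,0.04],[0,0,0,0.04],[0,0,0,0],[0,0,0,0]]' 0 20; python3 - <<'E'
from h import *
f=grab("top"); 
crop(f,290,140,360,230,"t3.png",6)
for c,r,p,col in rects(f,0.045,0.06,(290,140,350,230)): print(c.round(1),np.round(r[0],1),np.round(r[1],1),r[2],np.median(p[:,2]))
E
```

```text
t: 7.8
eef_pos: [0.5783, 0.1067, 0.3342]
ee_rot: [-3.141, -0.0, 0.131]
force: [-0.7, 0.0, 0.6]
width: 0.0874
[335.2 145.7] [ 738.3 -114.4] [68.3 25.6] 88.93587493896484 0.05001052702183665
[326.4 181.2] [630.  -82.9] [50.2 81.5] 81.91313934326172 0.053189889223515016
```

View pics/t3.png

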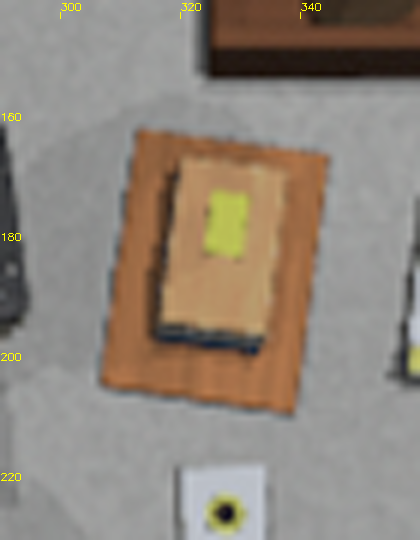

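```bash
python3 -m handwheel '[[0,0,-2.5,0],[0,0,-3,0],[0,0,-2.5,0],[0,0,-1.3,0],[0,0,-0.7,0],[0,0,0,0]]'; python3 -m handwheel '[[0,0,0,0],[0,0,0,0],[0,0,0,0],[0,0,0,0],[0,0,0,0],[0,0,0,0],[0,0,0,0]]' 1 20
```

```text
t: 8.45
eef_pos: [0.5784, 0.1066, 0.2333]
ee_rot: [3.141, 0.001, 0.132]
force: [-0.6, -0.0, -0.2]
width: 0.0875
t: 9.15
eef_pos: [0.5783, 0.1069, 0.2337]
ee_rot: [-3.142, -0.0, 0.132]
force: [0.6, -0.2, 0.7]
width: 0.0371
```

```bash
python3 -m handwheel '[[0,0,0,0],[0,0,0,0],[0,0,0,0],[0,0,0,0],[0,0,0,0]]' 1 20
```

```text
t: 9.65
eef_pos: [0.5784, 0.1061, 0.2337]
ee_rot: [3.141, 0.0, 0.132]
force: [1.8, -5.3, 0.4]
width: 0.0138
```

```bash
python3 -m handwheel '[[0,0,0,-0.1],[0,0,0,-0.1],[0,0,0,-0.1],[0,0,0,-0.1],[0,0,0,-0.1],[0,0,0,-0.1],[0,0,0,0],[0,0,0,0]]'; python3 -m handwheel '[[0,0,0,0],[0,0,0,0],[0,0,0,0],[0,0,0,0],[0,0,0,0],[0,0,0,0],[0,0,3,0],[0,0,4,0],[0,0,3,0],[0,0,0,0]]' 0.4; python3 - <<'E'
from h import *
f=grab("scene"); crop(f,270,190,400,290,"d1.png",6)
E
```

```text
t: 10.45
eef_pos: [0.5785, 0.1074, 0.2337]
ee_rot: [-3.14, -0.0, -0.465]
force: [1.7, 3.7, -1.8]
width: 0.0139
t: 11.45
eef_pos: [0.5795, 0.1073, 0.3386]
ee_rot: [-3.136, -0.005, -0.467]
force: [0.2, 0.6, -0.8]
width: 0.0524
```

View pics/d1.png

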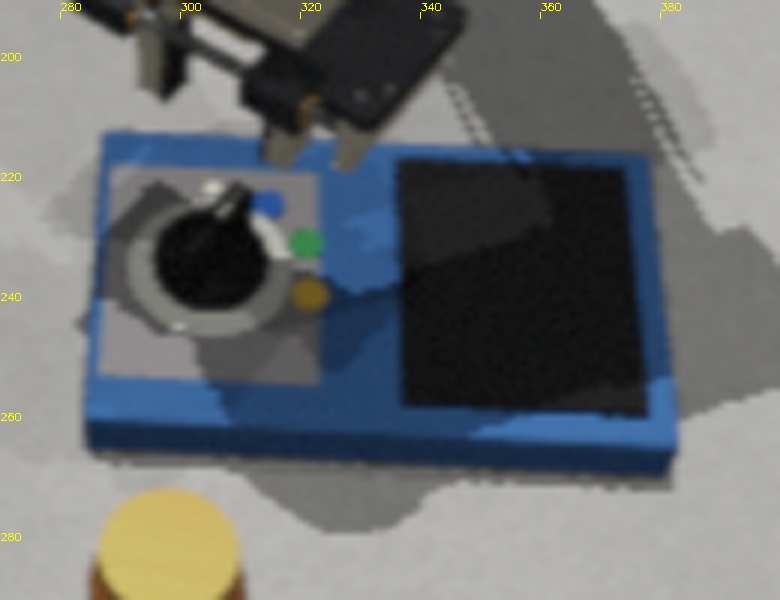

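```bash
python3 -m handwheel '[[-0.6,-2,0,0.05],[-1.5,-3,0,0.06],[-1.5,-3,0,0.06],[-2,-3,0,0.06],[-2,-3,0,0.06],[-1.5,-3,0,0.06],[-1,-1.5,-1,0.06],[-0.5,-0.8,-2,0.06],[0,0,-3,0],[0,0,0,0],[0,0,0,0]]' 0 40; python3 - <<'E'
from h import *
f=grab("top"); crop(f,220,160,300,250,"d2.png",6); crop(f,290,200,360,280,"d3.png",6)
E
```

```text
t: 12.6
eef_pos: [0.4722, -0.0862, 0.2733]
ee_rot: [3.141, 0.002, 0.002]
force: [0.9, 0.5, 0.6]
width: 0.0874
```

View pics/d2.png

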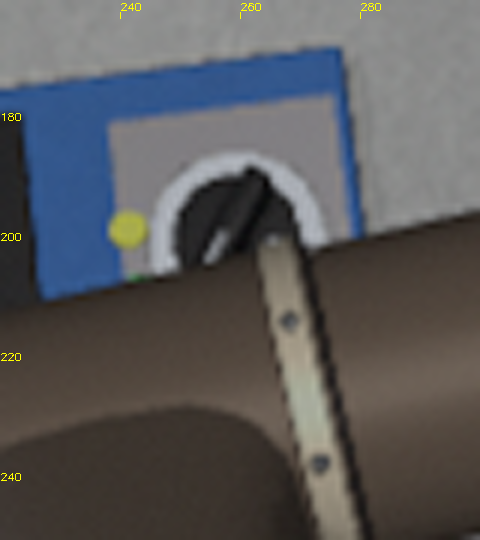

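```bash
python3 - <<'E'
from h import *
f=grab("top")
for c,r,p,col in rects(f,0.074,0.088,(245,170,275,210),minpx=10): print(c.round(1),np.round(r[0],1),np.round(r[1],1),r[2],np.median(p[:,2]))
P=cloud(f); 
m=np.zeros(P.shape[:2],bool); m[180:206,248:268]=1; m&=(P[...,2]>.074)&(P[...,2]<.088)
q=P[m][:,:2]; w,V=np.linalg.eigh(np.cov(q.T)); print(q.mean(0), np.degrees(np.arctan2(V[1,1],V[0,1])), w**.5,len(q))
E
```

```text
[258.4 195.8] [581.1 105. ] [14.3 48.8] 65.74980163574219 0.07988493348457357
[0.58171176 0.10441197] 150.81183569280924 [0.00401647 0.01390551] 86
```

```bash
python3 -m handwheel '[[0.1,0.05,-2.5,0.005],[0,0,-3,0],[0,0,-2,0],[0,0,-1.1,0],[0,0,-0.6,0],[0,0,0,0]]'; python3 -m handwheel '[[0,0,0,0],[0,0,0,0],[0,0,0,0],[0,0,0,0],[0,0,0,0],[0,0,0,0],[0,0,0,0],[0,0,0,0],[0,0,0,0]]' 1 40
```

```text
t: 13.3
eef_pos: [0.4736, -0.0855, 0.1818]
ee_rot: [3.142, -0.0, 0.008]
force: [-0.3, 0.4, 0.9]
width: 0.0877
t: 14.2
eef_pos: [0.4733, -0.0857, 0.1817]
ee_rot: [3.142, 0.0, 0.007]
force: [-0.4, -0.6, 2.1]
width: 0.0392
```

```bash
python3 -m handwheel '[[0,0,1,0],[0,0,2.5,0],[0,0,3.5,0],[0,0,2.5,0],[0,0,1.5,0],[0.4,2,0,0.02],[0.7,3.5,0,0.02],[0.8,4,0,0.02],[0.8,4,0,0.02],[0.8,4,0,0.02],[0.8,4,0,0.02],[0.8,4,0,0],[0.8,4,0,0],[0.7,3,0,0],[0.3,1.5,0,0],[0,0,0,0],[0,0,0,0]]'; python3 - <<'E'
from h import *
f=grab("scene"); crop(f,260,130,410,290,"p1.png",5)
E
```

```text
t: 15.9
eef_pos: [0.5418, 0.254, 0.2915]
ee_rot: [3.141, 0.001, 0.127]
force: [0.8, -0.1, -3.0]
width: 0.0396
```

View pics/p1.png

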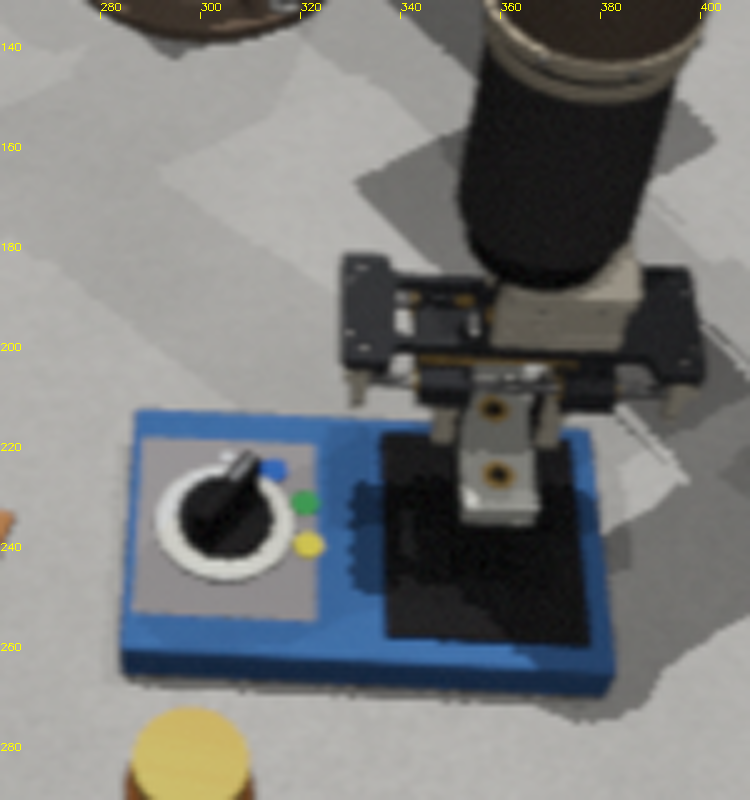

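```bash
python3 -m handwheel '[[0.1,0.5,-2,0.005],[0,0,-2,0],[0,0,-1.4,0],[0,0,-0.8,0],[0,0,-0.3,0],[0,0,-0.2,0],[0,0,0,0],[0,0,0,0]]'
```

```text
t: 16.75
eef_pos: [0.5434, 0.2595, 0.2253]
ee_rot: [-3.141, -0.001, 0.132]
force: [-0.1, -0.2, -2.5]
width: 0.0395
```

```bash
python3 -m handwheel '[[0,0,-0.1,0],[0,0,-0.1,0],[0,0,0,0]]';python3 -m handwheel '[[0,0,0,0],[0,0,0,0],[0,0,0,0],[0,0,0,0],[0,0,2,0],[0,0,3,0],[0,0,4,0],[0,0,2,0],[0,0,0,0]]' 0.4
```

```text
t: 17.05
eef_pos: [0.5434, 0.2596, 0.2238]
ee_rot: [-3.141, -0.001, 0.133]
force: [-1.6, -0.8, 5.4]
width: 0.0395
t: 17.95
eef_pos: [0.5441, 0.2599, 0.3365]
ee_rot: [-3.139, -0.006, 0.133]
force: [0.1, 0.0, -0.7]
width: 0.053
```

```bash
python3 -m handwheel '[[-0.3,-2,0,-0.01],[-0.5,-4,0,-0.01],[-0.7,-4.5,0,0],[-0.7,-4.5,0,0],[-0.7,-4.5,0,0],[-0.7,-4.5,0,0],[-0.7,-4.5,0,0],[-0.7,-4.5,0,0],[-0.7,-4.5,0,0],[-0.7,-4.5,0,0],[-0.5,-3.5,-1,0],[-0.3,-2.5,-2,0],[0,0,-2,0],[0,0,0,0],[0,0,0,0]]' 0; python3 - <<'E'
from h import *
f=grab("top"); np.save("/tmp/top1.npy",f,allow_pickle=True)
crop(f,170,155,300,255,"e1.png",6)
for c,r,p,col in rects(f,0.052,0.2,(170,170,235,245),minpx=20):
    hi=p[p[:,2]>.067]; print(c.round(1),np.round(r[0],1),np.round(r[1],1),r[2],np.median(p[:,2]),"heel",hi.mean(0) if len(hi) else 0)
for c,r,p,col in rects(f,0.074,0.088,(245,170,275,225),minpx=10): print("bar",np.round(r[0],1),np.round(r[1],1),r[2])
for c,r,p,col in rects(f,0.045,0.06,(290,140,350,230)): print("carton",np.round(r[0],1),np.round(r[1],1),r[2])
E
```

```text
t: 19.45
eef_pos: [0.4708, -0.2208, 0.2822]
ee_rot: [-3.141, 0.002, 0.112]
force: [-0.4, -0.0, 0.8]
width: 0.0875
[202.6 210.1] [547.3 260.3] [110.3  41. ] 8.54544448852539 0.05861971583463889 heel [0.49964413 0.25388059 0.07373223]
bar [578.2 106.9] [14.9 56.9] 62.76132583618164
carton [ 739.1 -114.5] [25.3 68.7] 0.26447609066963196
carton [671.5 -78.4] [50.1 58. ] 83.08116149902344
```

View pics/e1.png

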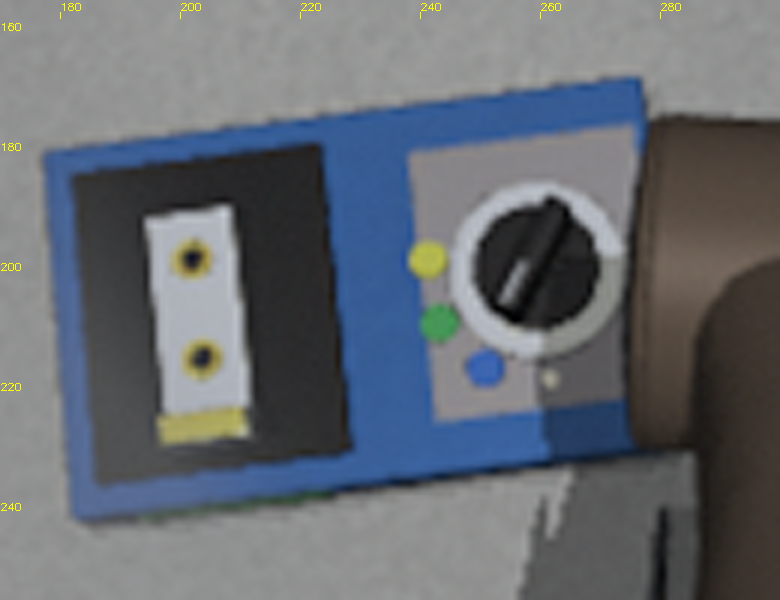

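```bash
python3 -m handwheel '[[0.1,0.1,-2.5,0],[0,0,-3,0],[0,0,-2.5,0],[0,0,-1.3,0],[0,0,-0.75,0],[0,0,0,0]]'; python3 -m handwheel '[[0,0,0,0],[0,0,0,0],[0,0,0,0],[0,0,0,0],[0,0,0,0],[0,0,0,0],[0,0,0,0],[0,0,0,0],[0,0,0,0]]' 1 40
```

```text
t: 20.1
eef_pos: [0.4725, -0.2192, 0.1822]
ee_rot: [3.142, 0.0, 0.113]
force: [0.2, -0.6, -0.5]
width: 0.0874
t: 21.0
eef_pos: [0.4723, -0.2197, 0.1822]
ee_rot: [3.141, -0.0, 0.112]
force: [-0.4, -1.6, 1.9]
width: 0.0394
```

```bash
python3 -m handwheel '[[0,0,1,0],[0,0,2.5,0],[0,0,3.5,0],[0,0,3.5,0],[0,0,1.5,0],[0.4,2,0,0],[0.8,4,0,0.01],[0.9,4.5,0,0.01],[0.9,4.5,0,0],[0.9,4.5,0,0],[0.9,4.5,0,0],[0.9,4.5,0,0],[1,4.5,0,0],[1,4.5,0,0],[1,4.5,0,0],[0.7,3.2,0,0],[0.4,2.0,0,0],[0.2,1,0,0],[0,0,0,0],[0,0,0,0]]'; python3 - <<'E'
from h import *
f=grab("scene"); crop(f,200,140,400,290,"p2.png",4)
f=grab("top"); crop(f,290,120,360,220,"p2t.png",6)
for c,r,p,col in rects(f,0.040,0.065,(300,150,350,230)): print("carton",np.round(r[0],1),np.round(r[1],1),r[2],np.median(p[:,2]))
E
```

```text
t: 23.0
eef_pos: [0.5719, 0.2613, 0.3021]
ee_rot: [3.141, 0.001, 0.132]
force: [-0.5, -0.3, -2.0]
width: 0.0396
carton [660.8 -76.9] [50.4 82.8] 82.59485626220703 0.05286474344826805
```

View pics/p2.png

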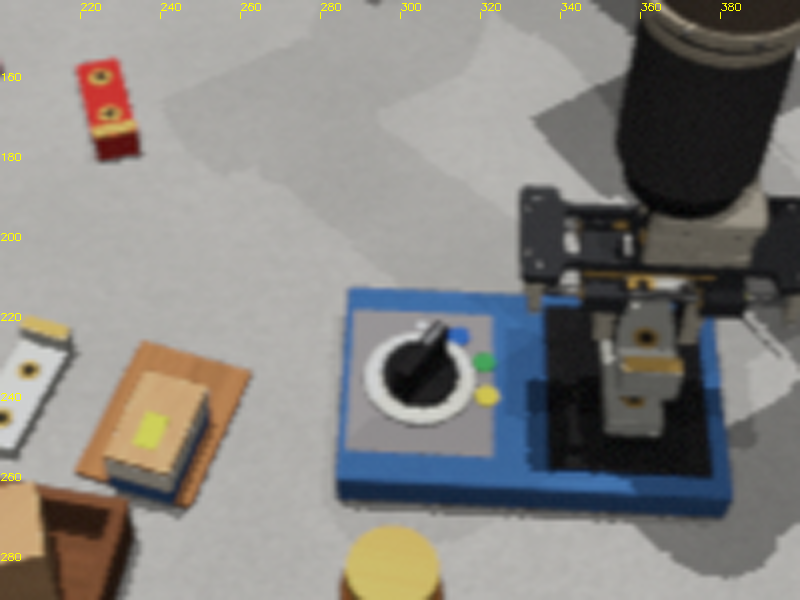

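View pics/p2t.png

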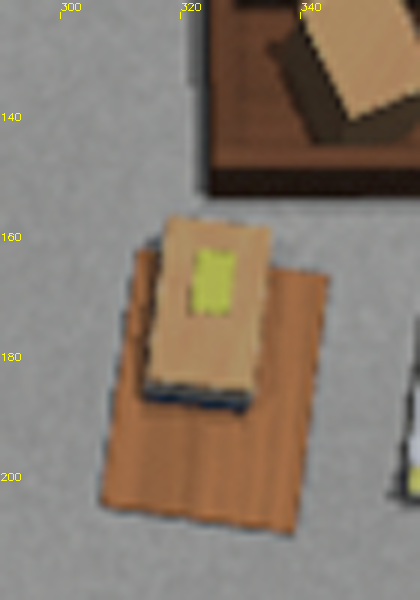

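```bash
python3 -m handwheel '[[-0.1,0.15,-2,0],[0,0,-2,0],[0,0,-1,0],[0,0,-0.6,0],[0,0,-0.3,0],[0,0,0,0],[0,0,0,0]]'
```

```text
t: 23.8
eef_pos: [0.5715, 0.264, 0.2439]
ee_rot: [-3.141, -0.001, 0.132]
force: [0.1, 0.4, -2.5]
width: 0.0398
```

```bash
python3 -m handwheel '[[0,-0.1,-0.2,0],[0,0,-0.1,0],[0,0,-0.1,0],[0,0,0,0]]'
```

```text
t: 24.2
eef_pos: [0.5712, 0.2629, 0.2403]
ee_rot: [-3.142, -0.001, 0.133]
force: [-2.7, -1.0, 5.3]
width: 0.0398
```

```bash
python3 -m handwheel '[[0,0,0,0],[0,0,0,0],[0,0,0,0],[0,0,0,0],[0,0,2,0],[0,0,3,0],[0,0,4,0],[0,0,1.5,0],[0,0,0,0]]' 0.4; python3 -m handwheel '[[0.4,-2,0,-0.03],[0.8,-4,0,-0.03],[1.2,-4.3,0,-0.04],[1.2,-4.3,0,-0.04],[1.2,-4.3,0,-0.04],[1.2,-4.3,0,-0.04],[1.2,-4.3,0,-0.04],[1,-3.5,0,0],[0.6,-2,0,0],[0.2,-1,0,0],[0,0,0,0],[0,0,0,0]]' 0; python3 - <<'E'
from h import *
f=grab("top"); crop(f,170,155,300,255,"e2.png",6)
for c,r,p,col in rects(f,0.068,0.2,(170,170,235,245),minpx=20):
    hi=p[p[:,2]>.083]; print(c.round(1),np.round(r[0],1),np.round(r[1],1),r[2],np.median(p[:,2]),"heel",hi.mean(0) if len(hi) else 0)
E
```

```text
t: 25.1
eef_pos: [0.5719, 0.2632, 0.3474]
ee_rot: [-3.139, -0.005, 0.132]
force: [0.5, -0.4, -0.2]
width: 0.0524
t: 26.3
eef_pos: [0.6609, -0.0769, 0.3434]
ee_rot: [3.141, 0.001, -0.128]
force: [0.4, 0.0, -0.2]
width: 0.0876
[193.9 194.6] [570.1 281.3] [97.  12.6] 2.510697841644287 0.07496558938259655 heel [0.61197986 0.28266432 0.08913075]
```

View pics/e2.png

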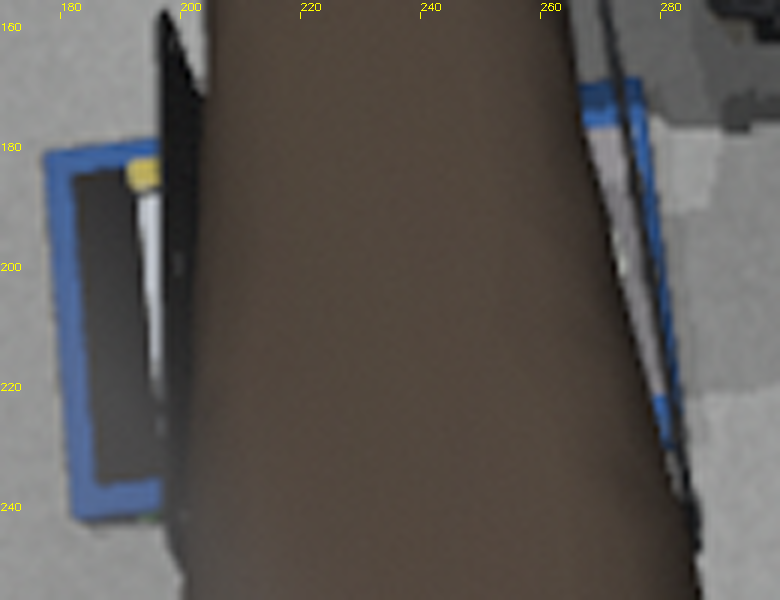

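```bash
python3 - <<'E'
from h import *
f=np.load("/tmp/top0.npy",allow_pickle=True).item()
P=cloud(f)
for x0 in np.arange(.67,.80,.01):
    row=[]
    for y0 in np.arange(-.24,.06,.03):
        m=(P[...,0]>x0)&(P[...,0]<x0+.01)&(P[...,1]>y0)&(P[...,1]<y0+.03); row.append(int(1000*P[m][:,2].max()) if m.any() else -1)
    print(round(x0,2),row)
E
```

```text
0.67 [20, 20, 4, 14, 14, 15, 12, 5, 2, 32]
0.68 [6, 16, 4, 11, 12, 13, 11, 4, 5, 5]
0.69 [5, 4, 4, 3, 10, 12, 11, 5, 7, 6]
0.7 [5, 5, 3, 5, 7, 5, 5, 3, 2, 8]
0.71 [4, 6, 5, 5, 5, 5, 4, 4, 2, 4]
0.72 [56, 54, 54, 53, 53, 53, 4, 5, 4, 4]
0.73 [56, 55, 55, 53, 55, 53, 4, 5, 5, 3]
0.74 [-1, 46, 81, 85, -1, 54, 5, 3, 4, 4]
0.75 [15, 74, 84, 83, 12, 53, 4, 5, 7, 4]
0.76 [18, 78, 82, 84, 16, 54, 4, 5, 5, 5]
0.77 [14, 46, 83, 84, 13, 53, 6, 5, 7, 4]
0.78 [15, 47, 85, 86, 60, 52, 3, 6, 4, 4]
0.79 [15, 49, 83, 84, 82, 53, 5, 3, 5, 3]
```

```bash
python3 -m handwheel '[[0,0,-3,0],[0,0,-4,0],[0,0,-3,0],[0,0,-2,0],[0,0,-1.5,0],[0,0,-1.1,0],[0,0,0,0]]' 0 30; python3 -m handwheel '[[0,0,0,0],[0,0,0,0],[0,0,0,0],[0,0,0,0],[0,0,0,0],[0,0,0,0],[0,0,0,0],[0,0,0,0]]' 1 30
```

```text
t: 27.05
eef_pos: [0.6609, -0.0766, 0.197]
ee_rot: [3.141, 0.002, -0.127]
force: [-1.0, -0.1, 0.8]
width: 0.0877
t: 27.85
eef_pos: [0.6613, -0.0772, 0.1985]
ee_rot: [3.142, -0.0, -0.128]
force: [-0.9, -0.2, 3.9]
width: 0.0502
```

```bash
python3 -m handwheel '[[0,0,1,0],[0,0,1,0],[-0.8,-0.2,0,-0.01],[-1,-0.2,0,-0.01],[-0.9,-0.2,0,0],[-0.5,0,0,0],[0,0,0,0],[0,0,-1,0],[0,0,-0.8,0],[0,0,-0.2,0],[0,0,0,0]]'
```

```text
t: 28.95
eef_pos: [0.6294, -0.083, 0.1982]
ee_rot: [3.141, 0.0, -0.147]
force: [-4.5, 1.8, 4.7]
width: 0.0498
```

```bash
python3 -m handwheel '[[0,0,0,0],[0,0,0,0],[0,0,0,0],[0,0,0,0],[0,0,1,0],[0,0,3,0],[0,0,3,0],[0,0,2,0],[0,-2,0,-0.008],[-0.4,-4,0,0],[-0.4,-4,0,0],[0,-1.4,0,0],[0,0,0,0],[0,0,0,0]]' 0 40; python3 - <<'E'
from h import *
f=grab("top"); crop(f,170,140,380,260,"e3.png",3)
for c,r,p,col in rects(f,0.062,0.2,(170,170,235,245),minpx=20):
    hi=p[p[:,2]>.083]; print(c.round(1),np.round(r[0],1),np.round(r[1],1),r[2],np.median(p[:,2]),"heel",hi.mean(0) if len(hi) else 0)
for c,r,p,col in rects(f,0.045,0.06,(300,150,350,230)): print("carton",np.round(r[0],1),np.round(r[1],1),r[2])
E
```

```text
t: 30.35
eef_pos: [0.6213, -0.1972, 0.2885]
ee_rot: [-3.141, -0.0, -0.157]
force: [0.9, -0.1, -0.0]
width: 0.0878
[201.  201.1] [566.9 263. ] [110.  41.] 7.885281085968018 0.07458046728483045 heel [0.61397225 0.26871253 0.08934615]
[203.3 226. ] [500. 254.] [14.3 39.5] 8.666072845458984 0.07271098741527426 heel 0
```

View pics/e3.png

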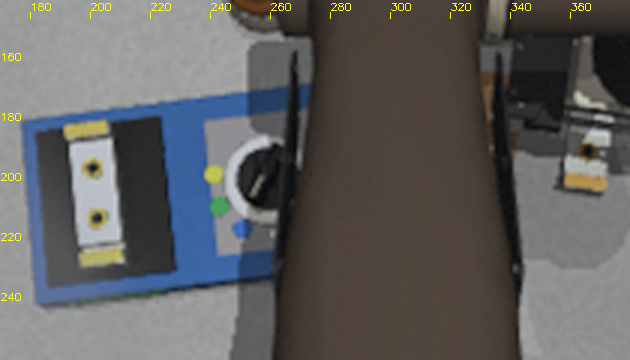

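```bash
python3 -m handwheel '[[0,0.05,-3,0],[0,0,-3,0],[0,0,-2.5,0],[0,0,-1.4,0],[0,0,-0.75,0],[0,0,0,0]]'; python3 -m handwheel '[[0,0,0,0],[0,0,0,0],[0,0,0,0],[0,0,0,0],[0,0,0,0],[0,0,0,0],[0,0,0,0],[0,0,0,0],[0,0,0,0]]' 1 40
```

```text
t: 31.0
eef_pos: [0.6214, -0.1961, 0.1812]
ee_rot: [3.141, 0.001, -0.155]
force: [0.5, -0.2, 0.1]
width: 0.0878
t: 31.9
eef_pos: [0.6213, -0.1967, 0.1817]
ee_rot: [3.141, 0.0, -0.156]
force: [-1.3, -0.4, 1.6]
width: 0.0393
```

```bash
python3 -m handwheel '[[0,0,1,0],[0,0,2.5,0],[0,0,3.5,0],[0,0,3.5,0],[0,0,2.5,0],[-0.2,2,0,0.03],[-0.7,4,0,0.03],[-0.7,4.2,0,0.03],[-0.7,4.2,0,0.03],[-0.7,4.2,0,0.03],[-0.7,4.2,0,0.03],[-0.7,4.2,0,0.03],[-0.8,4.2,0,0.03],[-0.8,4.2,0,0.03],[-0.8,4.2,0,0.018],[-0.5,3,0,0],[-0.3,2,0,0],[-0.2,1,0,0],[0,0,0,0],[0,0,0,0]]'; python3 - <<'E'
from h import *
f=grab("scene"); crop(f,200,140,400,290,"p3.png",4)
f=grab("top"); crop(f,290,140,450,260,"p3t.png",4)
for c,r,p,col in rects(f,0.040,0.065,(300,150,350,230)): print("carton",np.round(r[0],1),np.round(r[1],1),r[2],np.median(p[:,2]))
for c,r,p,col in rects(f,0.013,0.04,(350,150,450,280)): print("br",np.round(r[0],1),np.round(r[1],1),r[2],np.median(p[:,2]))
E
```

```text
t: 33.9
eef_pos: [0.5432, 0.2586, 0.3115]
ee_rot: [3.141, 0.001, 0.132]
force: [-0.2, 0.2, -3.2]
width: 0.0391
carton [628.  -82.5] [50.2 81.2] 81.5172119140625 0.05305190872327138
br [ 727.3 -286.2] [266.2   3.4] 89.87457275390625 0.022893202285155838
br [ 623.8 -314.6] [ 40.8 109.9] 77.94910430908203 0.017177813836948098
br [ 616.2 -425.1] [39.1 35.2] 22.646453857421875 0.027724984613189105
br [ 470.2 -341.6] [110.6  41.6] 6.774409770965576 0.016799275049233772
br [ 367.8 -195.5] [13.8 40.5] 0.5413580536842346 0.030973941096858665
br [ 368.8 -386.9] [32.3 13.7] 89.10608673095703 0.03126733374601298
```

View pics/p3.png

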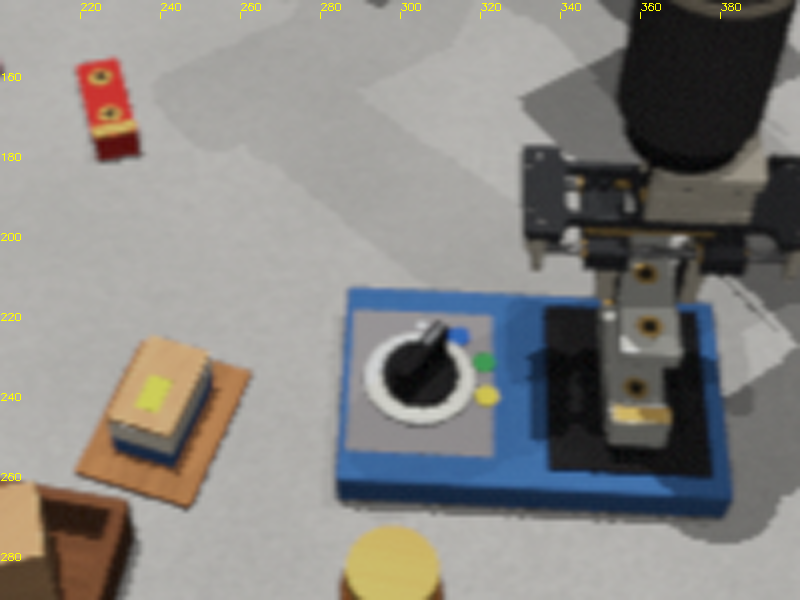

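View pics/p3t.png

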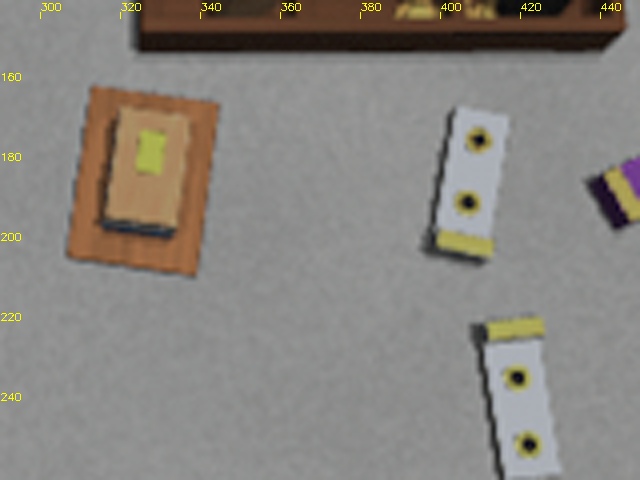

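```bash
python3 -m handwheel '[[0,0.1,-2,0],[0,0,-1.7,0],[0,0,-1,0],[0,0,-0.5,0],[0,0,-0.2,0],[0,0,0,0],[0,0,0,0]]'
```

```text
t: 34.7
eef_pos: [0.5435, 0.2604, 0.2584]
ee_rot: [-3.141, -0.001, 0.132]
force: [-0.5, 0.6, -1.6]
width: 0.0396
```

```bash
python3 -m handwheel '[[0,-0.05,-0.1,0],[0,0,-0.1,0],[0,0,-0.1,0],[0,0,0,0]]'
```

```text
t: 35.1
eef_pos: [0.5433, 0.2599, 0.2557]
ee_rot: [-3.141, -0.001, 0.133]
force: [-3.9, -0.4, 4.9]
width: 0.0396
```

```bash
python3 -m handwheel '[[0,0,0,0],[0,0,0,0],[0,0,0,0],[0,0,0,0],[0,0,1,0],[0,0,3,0],[0,0,4,0],[0,0,1,0],[0,0,0,0]]' 0.4; python3 -m handwheel '[[-0.2,-2,0,-0.01],[-0.5,-4,0,-0.01],[-0.5,-4.5,0,0],[-0.6,-4.8,0,0],[-0.6,-4.8,0,0],[-0.6,-4.8,0,0],[-0.6,-4.8,0,0],[-0.6,-4.8,0,0],[-0.6,-4.8,0,0],[-0.6,-4.8,0,0],[-0.6,-4.8,0,0],[-0.5,-4.8,0,0],[-0.3,-3,-2,0],[-0.2,-2,-3,0],[0,-1.4,-2,0],[0,0,0,0],[0,0,0,0]]' 0;  python3 - <<'E'
from h import *
f=grab("top"); crop(f,170,155,300,255,"e4.png",6)
for c,r,p,col in rects(f,0.084,0.2,(170,170,235,245),minpx=20):
    hi=p[p[:,2]>.099]; print(c.round(1),np.round(r[0],1),np.round(r[1],1),r[2],np.median(p[:,2]),"heel",hi.mean(0) if len(hi) else 0)
for c,r,p,col in rects(f,0.045,0.06,(300,150,350,230)): print("carton",np.round(r[0],1),np.round(r[1],1),r[2])
E
```

```text
t: 36.0
eef_pos: [0.5438, 0.2602, 0.3478]
ee_rot: [-3.139, -0.004, 0.132]
force: [0.4, 0.2, -0.9]
width: 0.0524
t: 37.7
eef_pos: [0.4725, -0.3414, 0.2737]
ee_rot: [-3.141, 0.002, 0.111]
force: [0.8, -0.2, -0.1]
width: 0.0877
[197.9 183.4] [614.4 269. ] [14.4 39.4] 9.161396026611328 0.0897141421672474 heel 0
[199.9 207.8] [547.9 261.1] [111.2  40.6] 8.018999099731445 0.09070008045777656 heel [0.50007417 0.25452356 0.10529107]
carton [628.  -82.5] [50.2 81. ] 81.61658477783203
```

View pics/e4.png

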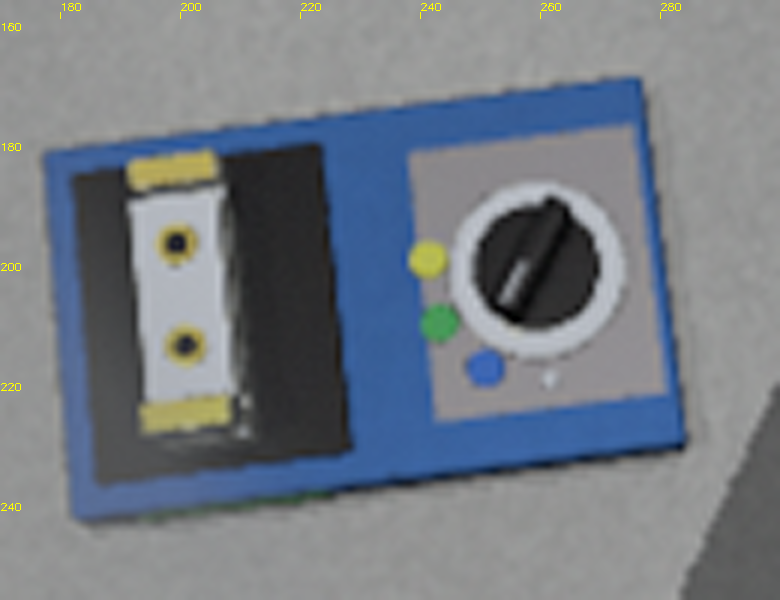

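```bash
python3 -m handwheel '[[0.15,0,-2.5,0],[0,0,-3,0],[0,0,-2,0],[0,0,-1.1,0],[0,0,-0.6,0],[0,0,0,0]]'; python3 -m handwheel '[[0,0,0,0],[0,0,0,0],[0,0,0,0],[0,0,0,0],[0,0,0,0],[0,0,0,0],[0,0,0,0],[0,0,0,0],[0,0,0,0]]' 1 40
```

```text
t: 38.35
eef_pos: [0.4751, -0.3409, 0.183]
ee_rot: [3.141, -0.0, 0.113]
force: [0.1, 0.6, -0.9]
width: 0.0879
t: 39.25
eef_pos: [0.4748, -0.3412, 0.1827]
ee_rot: [3.141, -0.0, 0.112]
force: [-0.3, -1.3, 0.4]
width: 0.0393
```

```bash
python3 -m handwheel '[[0,0,1,0],[0,0,2.5,0],[0,0,3.5,0],[0,0,4,0],[0,0,3,0],[0.2,2,0,0],[0.6,4,0,0.01],[0.7,4.5,0,0.01],[0.8,4.8,0,0],[0.8,4.8,0,0],[0.8,4.8,0,0],[0.8,4.8,0,0],[0.8,4.8,0,0],[0.8,4.8,0,0],[0.8,4.8,0,0],[0.8,4.8,0,0],[0.8,4.8,0,0],[0.5,3,0,0],[0.3,2,0,0],[0.2,1,0,0]]'; python3 -m handwheel '[[0,0,0,0],[0,0,0,0]]'; python3 - <<'E'
from h import *
f=grab("scene"); crop(f,200,140,400,290,"p4.png",4)
E
```

```text
t: 41.25
eef_pos: [0.5716, 0.2573, 0.3226]
ee_rot: [3.141, 0.001, 0.133]
force: [0.3, -0.4, -0.9]
width: 0.0394
t: 41.45
eef_pos: [0.5715, 0.2548, 0.3226]
ee_rot: [3.141, 0.001, 0.132]
force: [-0.1, -0.4, -2.0]
width: 0.0394
```

View pics/p4.png

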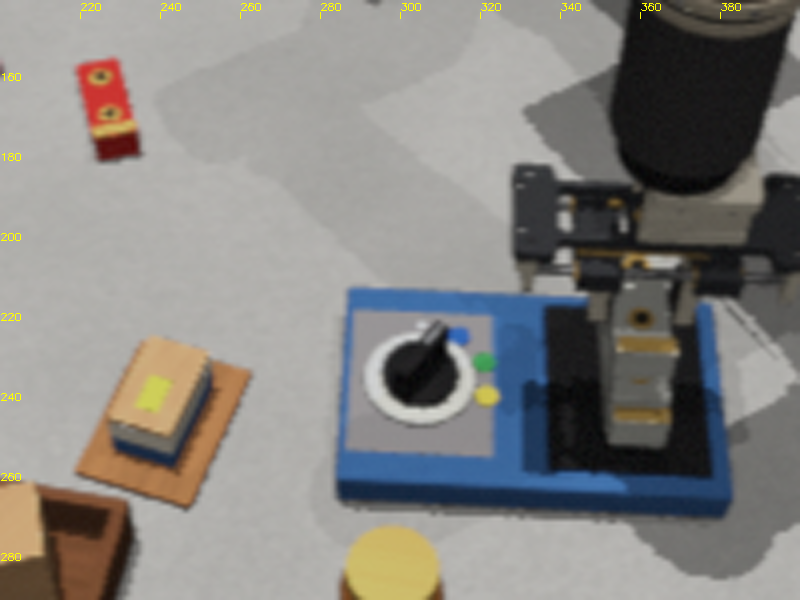

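```bash
python3 -m handwheel '[[0.05,0.8,0,0],[0,0,-1.5,0],[0,0,-1.5,0],[0,0,-1,0],[0,0,-0.5,0],[0,0,-0.2,0],[0,0,0,0],[0,0,0,0]]'
```

```text
t: 42.3
eef_pos: [0.5725, 0.264, 0.2763]
ee_rot: [-3.141, -0.001, 0.132]
force: [0.2, -0.1, -0.8]
width: 0.04
```

```bash
python3 -m handwheel '[[-0.05,-0.05,-0.2,0],[0,0,-0.1,0],[0,0,-0.1,0],[0,0,0,0]]'
```

```text
t: 42.7
eef_pos: [0.5717, 0.2633, 0.2727]
ee_rot: [-3.142, -0.0, 0.132]
force: [-3.0, -1.2, 6.1]
width: 0.0397
```

```bash
python3 -m handwheel '[[0,0,0,0],[0,0,0,0],[0,0,0,0],[0,0,0,0],[0,0,1,0],[0,0,3,0],[0,0,4,0],[0,0,1,0],[0,0,0,0]]' 0.4; python3 -m handwheel '[[0.2,-2,0,-0.03],[0.4,-4,0,-0.03],[0.4,-4.5,0,-0.03],[0.4,-4.8,0,-0.03],[0.4,-4.8,0,-0.03],[0.4,-4.8,0,-0.03],[0.4,-4.8,0,-0.03],[0.4,-4.8,0,-0.03],[0.4,-4.8,0,-0.03],[0.4,-4.8,0,-0.03],[0.4,-4.8,0,-0.03],[0.4,-4.8,0,-0.012],[0.2,-2.4,-2,0],[0,-1.2,-3,0],[0,0,-3,0],[0,0,0,0],[0,0,0,0]]' 0;  python3 - <<'E'
from h import *
f=grab("top"); crop(f,170,155,300,255,"e5.png",6)
for c,r,p,col in rects(f,0.1,0.2,(170,170,235,245),minpx=20):
    hi=p[p[:,2]>.115]; print(c.round(1),np.round(r[0],1),np.round(r[1],1),r[2],np.median(p[:,2]),"heel",hi.mean(0) if len(hi) else 0)
E
```

```text
t: 43.6
eef_pos: [0.5722, 0.2636, 0.365]
ee_rot: [-3.139, -0.005, 0.132]
force: [-0.2, -0.4, -0.6]
width: 0.0523
t: 45.3
eef_pos: [0.6194, -0.31, 0.281]
ee_rot: [3.141, 0.002, -0.21]
force: [0.3, 0.2, 0.6]
width: 0.0875
[197.9 198.7] [566.9 263.3] [111.2  41.5] 7.57365083694458 0.10671515009495446 heel [0.61372731 0.26899756 0.12111321]
[200.3 223.9] [500.8 254.4] [14.3 39.4] 6.528055667877197 0.10561015936089463 heel 0
```

View pics/e5.png

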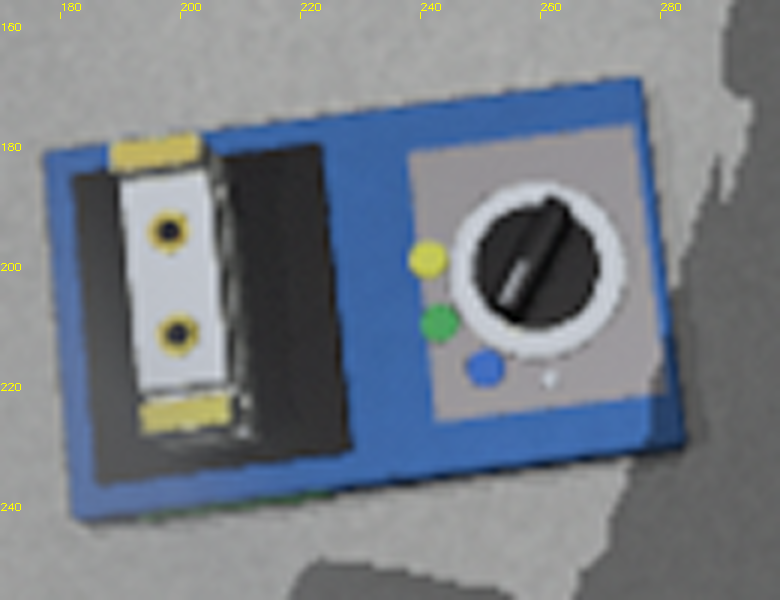

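```bash
python3 -m handwheel '[[0.05,-0.4,-2.5,0],[0,0,-3,0],[0,0,-2.4,0],[0,0,-1.3,0],[0,0,-0.7,0],[0,0,0,0]]'; python3 -m handwheel '[[0,0,0,0],[0,0,0,0],[0,0,0,0],[0,0,0,0],[0,0,0,0],[0,0,0,0],[0,0,0,0],[0,0,0,0],[0,0,0,0]]' 1 40
```

```text
t: 45.95
eef_pos: [0.6206, -0.3135, 0.1831]
ee_rot: [3.141, -0.0, -0.209]
force: [-0.4, -0.1, 0.2]
width: 0.0874
t: 46.85
eef_pos: [0.6202, -0.3137, 0.1827]
ee_rot: [3.142, -0.0, -0.21]
force: [0.2, 0.0, 0.6]
width: 0.0397
```

```bash
python3 -m handwheel '[[0,0,1,0],[0,0,2.5,0],[0,0,4,0],[0,0,4,0],[0,0,3,0],[0,2,1,0.03],[-0.3,4,0,0.03],[-0.5,4.5,0,0.03],[-0.6,4.8,0,0.03],[-0.6,4.8,0,0.03],[-0.7,4.8,0,0.03],[-0.7,4.8,0,0.03],[-0.7,4.8,0,0.03],[-0.7,4.8,0,0.03],[-0.7,4.8,0,0.03],[-0.7,4.8,0,0.03],[-0.6,4.3,0,0.012],[-0.5,2.5,0,0],[-0.3,1.5,0,0],[-0.1,0.5,0,0]]'; python3 -m handwheel '[[0,0,0,0],[0,0,0,0]]'; python3 - <<'E'
from h import *
f=grab("scene"); crop(f,200,140,400,290,"p5.png",4)
E
```

```text
t: 48.85
eef_pos: [0.5424, 0.2648, 0.3373]
ee_rot: [3.141, 0.001, 0.134]
force: [0.4, -0.7, -1.6]
width: 0.0395
t: 49.05
eef_pos: [0.5432, 0.2624, 0.3375]
ee_rot: [3.141, 0.001, 0.132]
force: [-0.5, -0.1, -1.6]
width: 0.0396
```

View pics/p5.png

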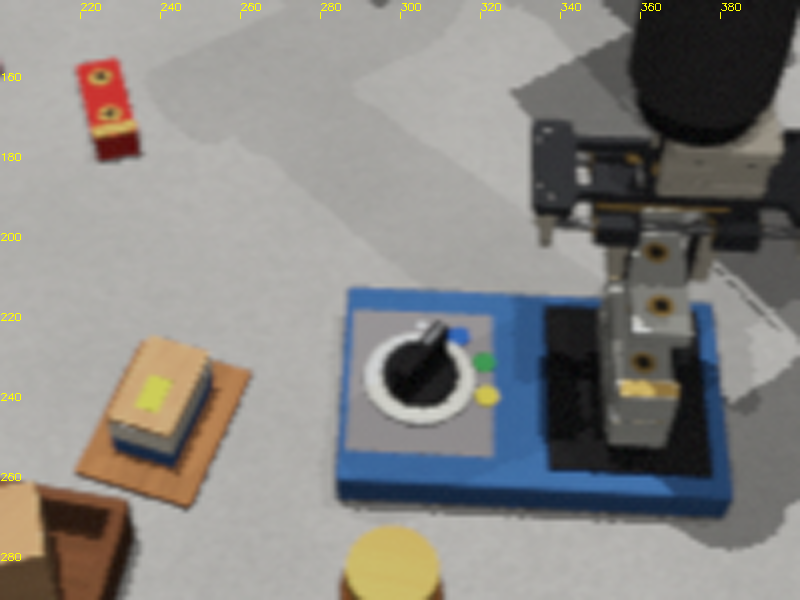

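```bash
python3 -m handwheel '[[0,-0.2,-1.5,0],[0,0,-1.5,0],[0,0,-1,0],[0,0,-0.4,0],[0,0,-0.2,0],[0,0,0,0],[0,0,0,0]]'
```

```text
t: 49.8
eef_pos: [0.5435, 0.2615, 0.2923]
ee_rot: [-3.141, -0.001, 0.132]
force: [-0.3, 0.0, -2.1]
width: 0.0393
```

```bash
python3 -m handwheel '[[0,-0.1,-0.2,0],[0,0,-0.1,0],[0,0,-0.1,0],[0,0,0,0]]'
```

```text
t: 50.2
eef_pos: [0.5432, 0.2604, 0.2886]
ee_rot: [-3.142, -0.001, 0.133]
force: [-3.2, 0.0, 4.8]
width: 0.0394
```

```bash
python3 -m handwheel '[[0,0,0,0],[0,0,0,0],[0,0,0,0],[0,0,0,0],[0,0,1,0],[0,0,3,0],[0,0,4,0],[0,0,1,0],[0,0,0,0]]' 0.4 20; python3 -m handwheel '[[0.3,-1.3,0,-0.05],[0.6,-3,0,-0.09],[0.7,-3,0,-0.1],[0.7,-3,0,-0.1],[0.6,-2.5,0,-0.1],[0.4,-1.5,0,-0.1],[0.2,-1,0,-0.062],[0,0,0,0],[0,0,0,0]]' 0.2; python3 - <<'E'
from h import *
f=grab("scene"); crop(f,200,140,400,290,"p6.png",4)
f=grab("top"); 
for c,r,p,col in rects(f,0.1155,0.16,(170,170,228,245),minpx=20):
    hi=p[p[:,2]>.131]; print(c.round(1),np.round(r[0],1),np.round(r[1],1),r[2],np.median(p[:,2]),"heel",hi.mean(0) if len(hi) else 0)
E
```

```text
t: 51.1
eef_pos: [0.5437, 0.2606, 0.3808]
ee_rot: [-3.139, -0.004, 0.132]
force: [0.4, 0.1, -1.3]
width: 0.0528
t: 52.0
eef_pos: [0.5781, 0.1069, 0.3768]
ee_rot: [3.14, 0.001, -0.47]
force: [0.1, -0.2, 0.6]
width: 0.0701
[197.1 205.7] [548.3 261.3] [110.5  39.9] 7.964205741882324 0.1225597825872069 heel [0.5003413  0.25465912 0.13749059]
```

View pics/p6.png

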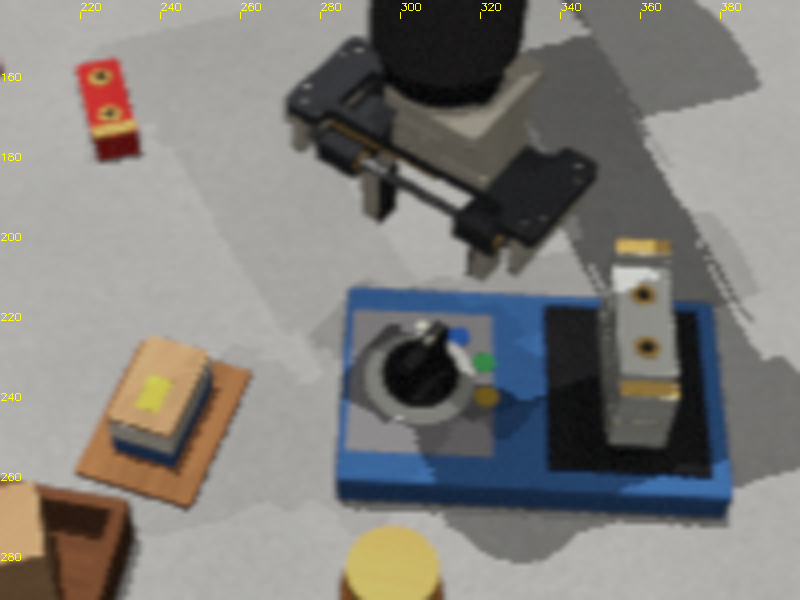

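```bash
python3 -m handwheel '[[0,0,-3,0],[0,0,-4,0],[0,0,-3,0],[0,0,-2.2,0],[0,0,-1.4,0],[0,0,-0.7,0],[0,0,0,0]]'; python3 -m handwheel '[[0,0,0,0],[0,0,0,0],[0,0,0,0],[0,0,0,0],[0,0,0,0],[0,0,0,0],[0,0,0,0],[0,0,0,0],[0,0,0,0],[0,0,0,0],[0,0,0,0]]' 1 20
```

```text
t: 52.8
eef_pos: [0.578, 0.1077, 0.2338]
ee_rot: [3.14, 0.001, -0.469]
force: [-1.0, -0.5, 0.0]
width: 0.0701
t: 53.9
eef_pos: [0.5784, 0.1076, 0.2347]
ee_rot: [-3.141, -0.0, -0.47]
force: [0.7, 2.1, -0.7]
width: 0.014
```

```bash
python3 -m handwheel '[[0,0,0,-0.1],[0,0,0,-0.1],[0,0,0,-0.1],[0,0,0,-0.1],[0,0,0,-0.1],[0,0,0,-0.1],[0,0,0,0],[0,0,0,0]]'; python3 -m handwheel '[[0,0,0,0],[0,0,0,0],[0,0,0,0],[0,0,0,0],[0,0,0,0],[0,0,0,0],[0,0,1,0],[0,0,3,0],[0,0,4,0],[0,0,4,0],[0,0,3,0],[0,0,0,0]]' 0.4; python3 -m handwheel '[[0,-2,0,0],[-1,-4,0,0],[-1,-4,0,0],[-1,-4,0,0],[-1,-4,0,0],[-1,-4,0,0],[-1,-4,0,0],[-1,-4,0,0],[0,-2,0,0],[0,0,0,0],[0,0,0,0],[0,0,0,0]]' 
python3 - <<'E'
from h import *
g=grab("scene"); crop(g,200,180,400,320,"f1.png",4)
f=grab("top"); crop(f,170,110,360,255,"f2.png",4)
for c,r,p,col in rects(f,0.1155,0.16,(170,170,228,245),minpx=20): print("pile",np.round(r[0],1),np.round(r[1],1),r[2],np.median(p[:,2]))
for c,r,p,col in rects(f,0.074,0.088,(245,170,275,225),minpx=10): print("bar",np.round(r[0],1),np.round(r[1],1),r[2])
for c,r,p,col in rects(f,0.04,0.065,(300,150,350,230)): print("carton",np.round(r[0],1),np.round(r[1],1),r[2])
for c,r,p,col in rects(f,0.02,0.25,(90,80,300,270)): print(c.round(1),np.round(r[0],1),np.round(r[1],1),r[2])
E
```

```text
t: 54.7
eef_pos: [0.5792, 0.1085, 0.2347]
ee_rot: [-3.138, 0.0, -1.07]
force: [3.2, 5.6, -4.6]
width: 0.0143
t: 55.9
eef_pos: [0.5792, 0.1075, 0.3908]
ee_rot: [-3.133, -0.001, -1.069]
force: [0.1, 0.4, 0.4]
width: 0.0531
t: 57.1
eef_pos: [0.5082, -0.2121, 0.3847]
ee_rot: [-3.142, 0.0, -1.069]
force: [0.1, 1.0, -1.4]
width: 0.0525
pile [614.6 269.2] [15.  38.2] 4.89339542388916 0.1213078679358335
pile [548.2 261.6] [110.4  41.3] 8.183889389038086 0.1226329297210723
bar [576.8 108.5] [14.3 51.6] 29.4921932220459
[255.8 133.6] [765.5 115.2] [67.2 67.8] 71.71648406982422
[224.9 206.4] [566.  195.9] [182.3 281.2] 7.153985500335693
[125.1 249.5] [437.2 471.4] [62.9 61.4] 56.797813415527344
```

View pics/f1.png

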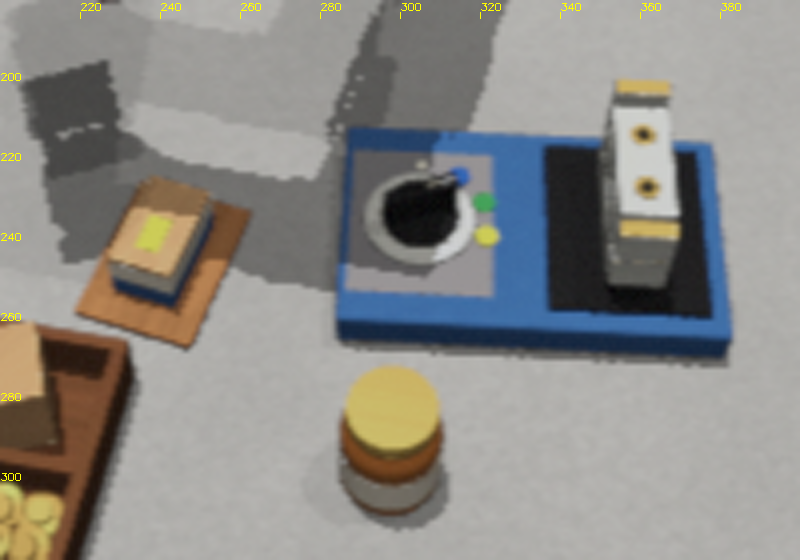

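View pics/f2.png

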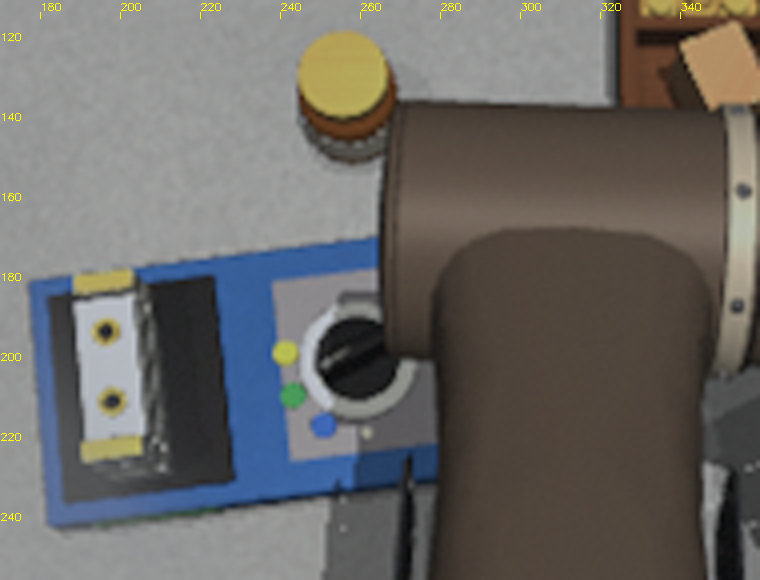

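```bash
python3 -m handwheel '[[-1,-4,0,0],[-1,-4,0,0],[-1,-4,0,0],[0,-2,0,0],[0,0,0,0],[0,0,0,0],[0,0,0,0]]'
python3 - <<'E'
from h import *
f=grab("top"); cv2.imwrite("pics/f3.png",f["image"][:,:,::-1])
for c,r,p,col in rects(f,0.1155,0.16,(170,170,228,245),minpx=20): print("pile",np.round(r[0],1),np.round(r[1],1),r[2],np.median(p[:,2]))
for c,r,p,col in rects(f,0.074,0.088,(245,170,275,225),minpx=10): print("bar",np.round(r[0],1),np.round(r[1],1),r[2])
for c,r,p,col in rects(f,0.04,0.065,(300,150,350,230)): print("carton",np.round(r[0],1),np.round(r[1],1),r[2])
E
```

```text
t: 57.9
eef_pos: [0.4786, -0.3516, 0.3847]
ee_rot: [-3.141, 0.0, -1.069]
force: [0.3, 0.6, 0.7]
width: 0.0525
pile [614.1 268.9] [13.7 39.4] 6.409886837005615 0.12132299939577809
pile [548.5 261.7] [110.6  40.5] 7.498871326446533 0.12273577939507516
bar [578.1 106.6] [15.2 56.2] 28.824481964111328
carton [627.7 -82.4] [50.2 81.3] 81.64274597167969
```

View pics/f3.png

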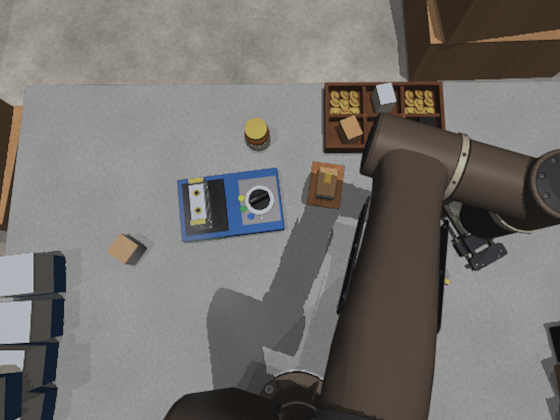

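All in place: pile upright, dial at green (118.8° measured against 118.7° expected), carton at the middle of the board, jar and stock box unmoved. I'm handing in.

```bash
python3 -c "
from station import arm; print(arm.job_done())"
```

```text
the job is handed in; nothing more can be done
None
```

I moved the carton to the middle of the board and, with the pan empty, set the dial to blue. I then piled all five aluminium brackets heels up in alternating directions on the pan, and turned the dial to green. I handed in at about 58 s; no verdict is reported.

- **Carton:** it was knocked about 3 cm aside partway through, so I set it back. At the last check it stood about 1.3 mm from the board's centre.
- **Pile:** it is level at each layer. The top base sits at 122.7 mm against 122 mm expected, and the two directions are about 19 mm apart along their length, over the 14 mm needed.
- **Dial:** it read 0.60 rad at blue and about 1.2 rad at green.
- **Bystanders:** the jar and stock box are within about 1 mm of where they started. I did not handle the red, pink or purple look-alikes, and I did not measure them again at the end.

No check failed. Early on, the dot positions I read by eye were about 3.5 mm off what the scale's geometry gives, so I worked from the depth measurements and the given geometry instead.

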